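# Slide the well plate under the reader's bridge and start the read

## Task

With the fingers, and no other part of the arm, push the low white well plate (not the tall block) along the bench, flat and lengthwise, in under the low bridge of the plate reader until it is fully home against the end stop. Then press the reader's start key right down and let it go, with the plate still home. Do not lift, carry or tip the plate, do not press the key before the plate is home, and leave everything else standing where it is.

Things in the scene. Friction and masses are not known exactly. Their poses are not given: they have to be found in the camera images.
- plate: Loose white 96-well plate, a flat slab 127.8 mm (its x) by 85.5 mm (its y) by 14.4 mm tall, 0.06 to 0.13 kg, lying on the bench in front of the reader's mouth. Origin: centre of its underside; z up.
- reader: Cream plate reader fixed to the bench: a low flat bridge, 60 mm deep (x -30 to 30 mm), underside 19 mm and top 50 mm above the bench, over a passage 96 mm wide (y -48 to 48). A narrow leg on its +y side (to y 78), a wide pod on its -y side (y -48 to -123, x -30 to 90), both 50 mm tall. Origin: on the bench under the bridge's middle; +x is the way the plate goes in, z up.
- reader_mouth (a point): Middle of the mouth on the bench, reader x -76 mm, y 0, axes as the reader's. Aluminium guide rails 12 mm tall flare here: the mouth is 132 mm wide and narrows at 30 degrees to 96 mm at reader x -45 mm.
- reader_home (a point): Point on the bench at reader x -6 mm, y 0, axes as the reader's: where the plate's origin lies when it is lengthwise along x and touches the end stop, a 12 mm tall bar across the far end with its face at reader x 58 mm. About 40 mm of the plate then still shows in front of the bridge, so fingers need not go under it.
- start_key (a joint): Spring start key, a grey round button 28 mm across in a black housing, on top of the wide pod. 0 released, 0.006 (m) fully down; pressed vertically down; fully down takes about 4 N, and it springs back.
- start_key_top (a point): Centre of the top face of the released start key, at reader x 55 mm, y -85.5 mm, above the pod's 50 mm top.
- deep_block: White deep-well block, 128 x 85.5 mm like the plate but 41 mm tall: a bystander. Origin: centre of its underside.
- vial_a: Amber glass vial with black cap, 28 mm across, 45 mm tall, standing beside the mouth of the reader, on the side of its wide pod: a bystander. Origin: centre of its underside.
- vial_b: The same kind of vial, beside the mouth on the other side: a bystander. Origin: centre of its underside.
- tube_rack: Grey tube rack, 90 x 190 mm, 52 mm tall with its caps: a bystander. Origin: centre of its underside.
- tip_box: Open clear box, 120 x 85 x 55 mm: a bystander. Origin: centre of its underside.
- wash_bottle: White round bottle, 64 mm across, 130 mm tall: a bystander. Origin: centre of its underside.
- marker: Black marker pen lying on the bench, 14 mm thick, about 134 mm long: a bystander. Origin: under its middle.
Mind the look-alikes: they are no part of the job. Several things have the shape of the plate; the one meant has the colours described above.

How it is judged:
On the way, in this order (a step that is already met when the one before it is completed fails the run):
1. the plate is fully home under the bridge, flat, against the stop (x of plate in the frame of reader_home between -0.004 and 0.004 m and y of plate in the frame of reader_home between -0.008 and 0.008 m and angle between the x axis of plate and the x axis of reader, either way round below 0.08 rad and angle between plate's own z axis and vertical below 0.05 rad and height (world z) of plate below 0.004 m), for 0.2 s.
2. the start key is pressed right down with the plate home (all of step 1 and value of joint start_key above 0.0045 m), for 0.05 s.
At the end, for the whole second after the job is handed in: The plate lies flat under the bridge, at rest, within 4 mm of touching the stop, within 8 mm of the passage's middle and 0.08 rad of its direction; the key has been pressed (at least 4.5 mm) after that and is released (all of step 1 and linear speed of plate below 0.01 m/s and value of joint start_key below 0.0015 m).
It fails at once if the arm or the gripper's body, not the fingers, pushes the plate (contact force between the arm and plate above 2 N).
It fails at once if the plate is tipped (over 0.12 rad) (angle between plate's own z axis and vertical above 0.12 rad).
It fails at once if the plate is lifted off the bench (height (world z) of plate above 0.008 m).
It fails at once if the key is pressed before the plate is home (value of joint start_key above 0.003 m and not (x of plate in the frame of reader_home between -0.004 and 0.004 m and y of plate in the frame of reader_home between -0.008 and 0.008 m and angle between the x axis of plate and the x axis of reader, either way round below 0.08 rad and angle between plate's own z axis and vertical below 0.05 rad and height (world z) of plate below 0.004 m)).
It fails at once if a bystander is moved (over 20 mm) or knocked over (distance of any of deep_block, vial_a, vial_b, tube_rack, tip_box, wash_bottle, marker from where it was at the start of the episode above 0.02 m or angle between any of deep_block, vial_a, vial_b, tube_rack, tip_box, wash_bottle's own z axis and vertical above 0.3 rad).
It also fails if it takes over 72 s, if anything falls off the work surface, if the arm or the gripper's body presses on something with over 40 N, if the wrist force passes 120 N, or if a joint passes its speed limit or range.

## Robot

A 6-joint arm with a two-finger parallel gripper is mounted at the origin on the work surface. World frame = base frame: x ahead of the robot, y to its left, z up, the work surface at z = 0. Lengths are in m, angles in rad, forces in N, time in s.
With the tool pointing down it reaches from about 0.275 to 0.725 m from the base axis. Payload 5.6 kg.
Tool frame: the origin (TCP) lies on the centre line of the jaws, within the pads' length; the fingertips stand 17 mm ahead of it and the grasp point (between the pads) lies 2 mm behind it; z points along the fingers, y is the direction in which the jaws open and shut (so a half turn about z gives the same grasp; the last joint's range is limited). The gripper opens to 85 mm and grips with 20 to 120 N. Pads are 22 mm wide; open, the fingers measure 114 mm over their backs; the gripper's body (76 mm by 85 mm) begins 54 mm behind the grasp point. The pads swing forward as they close: fully open they stand 13 mm farther back than shut.
Start: joints at [1.597, 0.255, 0.108, 0, -1.424, -0.285], TCP at [0.141, 0.532, 0.248] pointing down, gripper open.
Joint ranges: [-2.95, 2.95], [-1.21, 1.97], [-1.09, 1.5], [-2.87, 1.71], [-2.94, -0.07], [-3.05, 3.05]. Speed limits (rad/s): [2.57, 2.57, 3.14, 3.14, 3.14, 3.14].

## Interface

Orientations are given as a 3x3 rotation matrix whose columns are the frame's x, y, z axes.
In Python, from station import status, optics, sign_off gives the robot as it stands.
- The arm moves only by the tool servo_tool, never from a script. Its argument "steps" is a list of rows, each an object of numbers: "x", "y", "z": the shift along the tool's x, y, z in m; "ax", "ay", "az": the turn, a rotation vector about the tool's x, y, z in degrees. A call has 1 to 20 rows; each row shifts and turns the commanded pose from where the row before left it, along the tool's axes as they then stand; what a row does not reach is not made up. A row lasts 1/8 s, in which the tool goes at most 62.5 mm and 10.7 degrees, less where a joint would pass 70% of its speed; a pose out of reach is approached as far as the arm can. A call with a gripper value outside its range is refused whole. "hand" is the opening, from 0 (shut) to 1 (fully open), set as the call begins (left out, the last holds). The fingers move at their own pace and stop on an object; "force" is the grip in N (left out, the last holds). Time passes only in rows, so rows that do not move let the fingers close. It gives the time, the measured TCP pose, the force and the opening at its end, in the units of the state.
- status.observe(): the state, without advancing time (a new reading comes with each control period).
- optics.camera(name): name is "side" or "top" or "wrist"; returns a dict with "image" (384x512x3 uint8, blue, green, red), "z_map" (384x512 float32, m along the optical axis (not along the pixel's ray), 0 where there is no reading), "vertical_fov" (degrees; the focal length in pixels is half the picture's height over the tangent of half this angle, whatever the lens; pixels are square), "cx", "cy" (the principal point, pixels), "extrinsics" (4x4, takes a point from world to camera coordinates). Camera axes: x right, y down, z forward; pixel columns grow to the right and rows downward; lengths in m; the calibration is good to about 2 mm. A picture is of the moment at which its call begins.
- sign_off(): hands the job in, once; it reports no verdict.
The state is a dict: "clock": time; "qpos": joint angles; "qd": joint speeds; "joint_torque": joint torques, N m; "position": TCP position; "ee_rot": TCP orientation; "ft_force": force on the tool from outside, world axes, zero at the start; "moment": the same for the moment, N m; "finger_gap": opening from 0.0 (shut) to 1.0 (fully open).
Only numpy, scipy, OpenCV 4.12 (cv2) and the standard library are available. Lean on these libraries where they do the work, as an engineer would, in place of code of your own. Each camera call takes 0.05 s, during which the arm holds its last target.

## Working session

There is one attempt and no reset: what is moved stays moved. The work goes in short steps, Python scripts to look and compute and a tool call to move; the robot and the scene stay as the last step left them, time stands still between calls to the robot, and variables do not carry over. Pictures are saved under pics/ and viewed, and the job is handed in when it is done.

Besides the shell and the picture viewer there is one more tool, called as name(argument=value, ...), one argument or row to a line, values as JSON. servo_tool: Moves the arm, as the interface text tells. Its arguments: {"type":"object","properties":{"steps":{"type":"array","items":{"type":"object","properties":{"x":{"type":"number"},"y":{"type":"number"},"z":{"type":"number"},"ax":{"type":"number"},"ay":{"type":"number"},"az":{"type":"number"}}}},"hand":{"type":"number"},"force":{"type":"number"}},"required":["steps"]}

```bash
mkdir -p pics; cat > h.py <<'E'
import numpy as np,cv2,pickle
from station import status,optics,sign_off
def grab(n,f):
    c=optics.camera(n); cv2.imwrite(f'pics/{f}.png',c['image']); pickle.dump(c,open(f'pics/{f}.pkl','wb')); return c
def load(f): return pickle.load(open(f'pics/{f}.pkl','rb'))
def K(c):
    f=192/np.tan(np.radians(c['vertical_fov'])/2); return f
def pt(c,u,v,z=None):
    f=K(c);E=c['extrinsics'];R=E[:3,:3];t=E[:3,3];o=-R.T@t
    d=np.array([(u-c['cx'])/f,(v-c['cy'])/f,1.])
    if z is None:
        return o+R.T@d*c['z_map'][int(round(v)),int(round(u))]
    w=R.T@d; return o+w*(z-o[2])/w[2]
E
python3 - <<'E'
from h import *
s=status.observe();print(s['clock'],s['position'],s['ee_rot'])
for n in('top','side'):
    c=grab(n,n+'0');print(n,K(c),c['cx'],c['cy'],c['extrinsics'].round(3).tolist())
E
```

```text
0.0 [0.14058184 0.53125525 0.24739428] [[ 9.66680836e-01 -2.55984337e-01 -4.23970050e-04]
 [-2.55984681e-01 -9.66679075e-01 -1.84658160e-03]
 [ 6.28529907e-05  1.89358488e-03 -9.99998205e-01]]
top 448.51621762448025 254.64911012110898 193.0127086214228 [[0.007, -1.0, 0.002, 0.009], [-0.984, -0.007, -0.179, 0.578], [0.179, -0.001, -0.984, 1.37], [0.0, 0.0, 0.0, 1.0]]
side 394.9620885194235 251.97660790635925 191.19328536121023 [[0.968, -0.249, 0.015, -0.531], [-0.149, -0.626, -0.765, 0.155], [0.2, 0.739, -0.644, 1.079], [0.0, 0.0, 0.0, 1.0]]
```

View pics/top0.png

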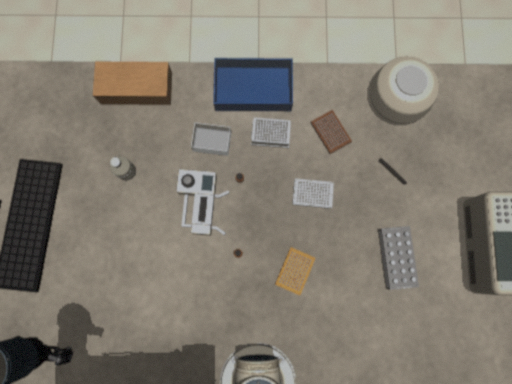

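View pics/side0.png

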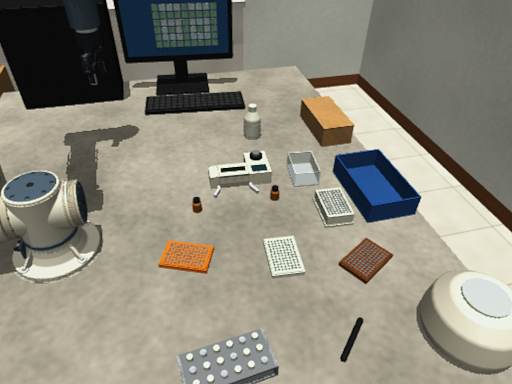

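```bash
python3 - <<'E'
from h import *
c=load('top0');im=c['image']
cv2.imwrite('pics/crop1.png',cv2.resize(im[105:275,160:360],None,fx=4,fy=4,interpolation=cv2.INTER_CUBIC)[:600] if 0 else cv2.resize(im[120:265,160:350],None,fx=4,fy=4,interpolation=cv2.INTER_CUBIC))
E
```

```text
(no output)
```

View pics/crop1.png

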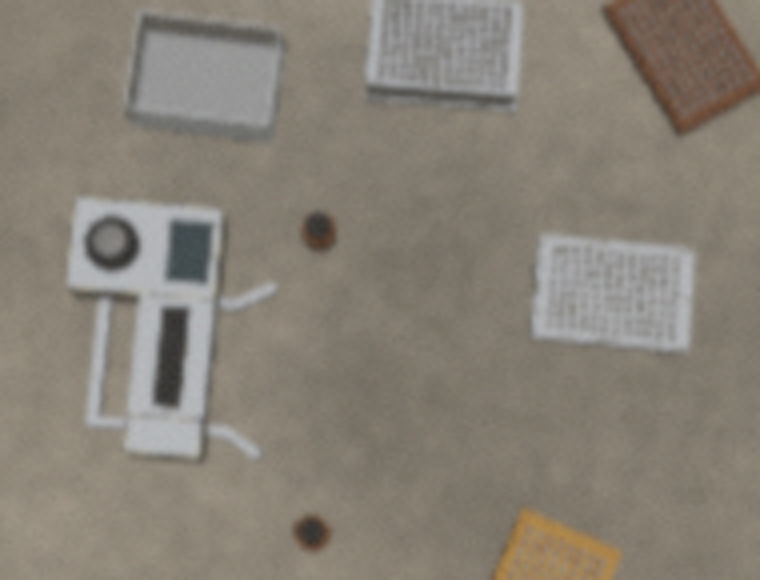

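```bash
python3 - <<'E'
from h import *
c=load('top0')
p=lambda u,v,z:pt(c,160+(u+.5)/4-.5,120+(v+.5)/4-.5,z)[:2].round(4)
print('plate');P=[p(*a,.0144) for a in [(541,236),(694,246),(688,352),(533,339)]]
for a in P:print(a)
P=np.array(P);print(P.mean(0),[np.linalg.norm(P[i]-P[i-1]).round(4) for i in range(4)], np.degrees(np.arctan2(*(P[0]+P[3]-P[1]-P[2])[::-1])))
print('reader')
for n,a,z in [('pod front outer',(223,210),.05),('pod back outer',(76,198),.05),('pod back inner',(68,289),.05),('leg back',(126,453),.05),('leg front',(202,460),.05),('key',(112,243),.056),('railpod tip',(275,286),.012),('railleg tip',(258,455),.012),('vialA',(318,226),.045),('vialB',(312,529),.045)]: print(n,p(*a,z))
f=K(c);R=c['extrinsics'][:3,:3];t=c['extrinsics'][:3,3]
v,u=np.mgrid[0:384,0:512];d=c['z_map']
W=(np.stack([(u-c['cx'])/f*d,(v-c['cy'])/f*d,d],-1)-t)@R
Z=W[...,2]
for q in [(314,193),(271,131),(296,271),(331,131),(200,215),(187,180)]:
  print(q,np.median(Z[q[1]-3:q[1]+4,q[0]-3:q[0]+4]).round(4))
m=(Z>.007)&(d>0)&(Z<.03);m[:, :285]=0;m[:,345:]=0;m[:165]=0;m[225:]=0
r=cv2.minAreaRect(W[m][:,:2].astype(np.float32)*1000);print('plate rect',r)
m=(Z>.035)&(d>0)&(Z<.075);m[:,:170]=0;m[:,222:]=0;m[:162]=0;m[240:]=0
h=W[m];print(len(h));r=cv2.minAreaRect(h[:,:2].astype(np.float32)*1000);print('reader rect',r)
E
```

```text
plate
[ 0.6338 -0.1189]
[ 0.6263 -0.2441]
[ 0.5386 -0.237 ]
[ 0.5484 -0.1116]
[ 0.586775 -0.1779  ] [np.float64(0.0857), np.float64(0.1254), np.float64(0.088), np.float64(0.1258)] 86.05089047738373
reader
pod front outer [0.6456 0.1388]
pod back outer [0.6546 0.2568]
pod back inner [0.5805 0.2604]
leg back [0.4506 0.2102]
leg front [0.4455 0.1507]
key [0.6167 0.2258]
railpod tip [0.5911 0.0983]
railleg tip [0.4531 0.1096]
vialA [0.6341 0.0628]
vialB [0.3928 0.0644]
(314, 193) 0.0152
(271, 131) 0.0419
(296, 271) 0.0158
(331, 131) 0.0148
(200, 215) 0.0517
(187, 180) 0.073
plate rect ((585.2103271484375, -184.29165649414062), (188.03367614746094, 195.72943115234375), 89.31167602539062)
1646
reader rect ((550.433349609375, 205.09515380859375), (121.18627166748047, 202.62008666992188), 86.26699829101562)
```

```bash
cat >> h.py <<'E'
def fit(A,B):
    A=np.array(A,float);B=np.array(B,float);a=A-A.mean(0);b=B-B.mean(0)
    th=np.arctan2((a[:,0]*b[:,1]-a[:,1]*b[:,0]).sum(),(a*b).sum())
    R=np.array([[np.cos(th),-np.sin(th)],[np.sin(th),np.cos(th)]]);t=B.mean(0)-R@A.mean(0)
    return th,R,t,(A@R.T+t-B)
E
python3 - <<'E'
from h import *
c=load('top0')
p=lambda u,v,z:pt(c,160+(u+.5)/4-.5,120+(v+.5)/4-.5,z)[:2]
L=[((-30,-123),(223,210),.05),((90,-123),(76,198),.05),((90,-48),(68,289),.05),((30,78),(126,453),.05),((-30,78),(202,460),.05),((55,-85.5),(112,243),.073)]
th,R,t,e=fit([np.array(a[0])/1000 for a in L],[p(*a[1],a[2]) for a in L])
print('reader',np.degrees(th),t,(e*1000).round(1).tolist())
for n,q in [('mouth',(-76,0)),('home',(-6,0)),('key',(55,-85.5))]: print(n,t+R@np.array(q)/1000)
P=np.array([p(*a,.0144) for a in [(541,236),(694,246),(688,352),(533,339)]])
th2,R2,t2,e2=fit(np.array([(63.9,-42.75),(-63.9,-42.75),(-63.9,42.75),(63.9,42.75)])/1000,P)
print('plate',np.degrees(th2),t2,(e2*1000).round(1).tolist(), 'in reader',R.T@(t2-t),np.degrees(th2-th))
for v in (p(318,226,.045),p(312,529,.045)): print('vial in reader',R.T@(v-t))
E
```

```text
reader 86.10721665425642 [0.52550083 0.17513082] [[0.6, -1.9], [-0.3, -0.2], [-1.0, 1.3], [-0.8, 0.1], [0.2, -0.2], [1.4, 1.0]]
mouth [0.52034121 0.09930617]
home [0.52509349 0.16914467]
key [0.61453749 0.22419937]
plate 85.80787456280156 [ 0.58676882 -0.17791082] [[0.3, 1.6], [-1.6, -0.7], [0.9, -1.5], [0.4, 0.6]] in reader [-0.34806766 -0.08509451] -0.29934209145485285
vial in reader [-0.10474487 -0.1160132 ]
vial in reader [-0.1195302   0.12483265]
```

The meant plate is the low white slab at top pixel (314,193), with depth giving about 15 mm height. The white block at (271,131) is 42 mm tall, and the orange (296,271) and brown (331,131) plates have the wrong colour. The crop showed all of these clearly. I'll first align the tool with the reader frame.

servo_tool(
  steps=[
    {"az": -5.5},
    {"az": -5.4},
    {},
  ],
  hand=0.6,
)

```text
$.steps[0]: bad value
```

```bash
cat >> h.py <<'E'
TH=np.radians(86.107);RR=np.array([[np.cos(TH),-np.sin(TH)],[np.sin(TH),np.cos(TH)]]);RT=np.array([.5255,.17513])
def tor(p): return RR.T@(np.array(p)[:2]-RT)
def st():
    s=status.observe();r=s['ee_rot']
    print('t',round(s['clock'],2),'pos',s['position'].round(4),'reader',tor(s['position']).round(4),'xyaw',np.degrees(np.arctan2(r[1,0],r[0,0])).round(2),'zax',r[:,2].round(4),'F',np.round(s['ft_force'],2),'gap',s['finger_gap']);return s
E
python3 -c "
from h import *
s=st();p=RT+RR@np.array([-.348,-.165]);print(p,s['ee_rot'].T@(np.array([*p,.247])-s['position']),s['qpos'])"
```

```text
t 0.1 pos [0.1406 0.5313 0.2475] reader [0.3292 0.4082] xyaw -14.83 zax [-4.0e-04 -1.7e-03 -1.0e+00] F [-0.23  0.24  0.4 ] gap 0.9989968327227272
[ 0.66649237 -0.18326943] [0.69128744 0.5561487  0.00149407] [ 1.59661872e+00  2.55682896e-01  1.07136597e-01 -4.18034485e-04
 -1.42391694e+00 -2.84602368e-01]
```

servo_tool(
  steps=[
    {"x": 0, "y": 0, "z": 0, "ax": 0, "ay": 0, "az": -5.5},
    {"x": 0, "y": 0, "z": 0, "ax": 0, "ay": 0, "az": -5.4},
    {"x": 0, "y": 0, "z": 0, "ax": 0, "ay": 0, "az": 0},
  ],
  hand=0.6,
)

```text
clock: 0.48
position: [0.1406, 0.5315, 0.2479]
ee_rot: [[0.998, -0.069, -0.0], [-0.069, -0.998, -0.001], [-0.0, 0.001, -1.0]]
ft_force: [0.7, 0.5, 0.3]
finger_gap: 0.598
```

```bash
python3 -c "
from h import *
s=st();p=RT+RR@np.array([-.348,-.165]);print(p,s['ee_rot'].T@(np.array([*p,.247])-s['position']))"
```

```text
t 0.47 pos [0.1406 0.5315 0.2479] reader [0.3294 0.4082] xyaw -3.98 zax [-2.e-04 -9.e-04 -1.e+00] F [0.69 0.51 0.34] gap 0.5980109944137039
[ 0.66649237 -0.18326943] [0.57416211 0.67655772 0.00141281]
```

servo_tool(
  steps=[
    {"x": 0.0287, "y": 0.0338, "z": 0, "ax": 0, "ay": 0, "az": 0},
    {"x": 0.0287, "y": 0.0338, "z": 0, "ax": 0, "ay": 0, "az": 0},
    {"x": 0.0287, "y": 0.0338, "z": 0, "ax": 0, "ay": 0, "az": 0},
    {"x": 0.0287, "y": 0.0338, "z": 0, "ax": 0, "ay": 0, "az": 0},
    {"x": 0.0287, "y": 0.0338, "z": 0, "ax": 0, "ay": 0, "az": 0},
    {"x": 0.0287, "y": 0.0338, "z": 0, "ax": 0, "ay": 0, "az": 0},
    {"x": 0.0287, "y": 0.0338, "z": 0, "ax": 0, "ay": 0, "az": 0},
    {"x": 0.0287, "y": 0.0338, "z": 0, "ax": 0, "ay": 0, "az": 0},
    {"x": 0.0287, "y": 0.0338, "z": 0, "ax": 0, "ay": 0, "az": 0},
    {"x": 0.0287, "y": 0.0338, "z": 0, "ax": 0, "ay": 0, "az": 0},
    {"x": 0.0287, "y": 0.0338, "z": 0, "ax": 0, "ay": 0, "az": 0},
    {"x": 0.0287, "y": 0.0338, "z": 0, "ax": 0, "ay": 0, "az": 0},
    {"x": 0.0287, "y": 0.0338, "z": 0, "ax": 0, "ay": 0, "az": 0},
    {"x": 0.0287, "y": 0.0338, "z": 0, "ax": 0, "ay": 0, "az": 0},
    {"x": 0.0287, "y": 0.0338, "z": 0, "ax": 0, "ay": 0, "az": 0},
    {"x": 0.0287, "y": 0.0338, "z": 0, "ax": 0, "ay": 0, "az": 0},
    {"x": 0.0287, "y": 0.0338, "z": 0, "ax": 0, "ay": 0, "az": 0},
    {"x": 0.0287, "y": 0.0338, "z": 0, "ax": 0, "ay": 0, "az": 0},
    {"x": 0.0287, "y": 0.0338, "z": 0, "ax": 0, "ay": 0, "az": 0},
    {"x": 0.0287, "y": 0.0338, "z": 0, "ax": 0, "ay": 0, "az": 0},
  ],
)

```text
clock: 2.98
position: [0.6677, -0.1832, 0.2479]
ee_rot: [[0.997, -0.071, -0.001], [-0.071, -0.997, 0.0], [-0.001, -0.0, -1.0]]
ft_force: [1.0, 0.7, -0.5]
finger_gap: 0.605
```

```bash
python3 -c "
from h import *
s=st();c=grab('wrist','w1')
print(c['cx'],c['cy'],K(c));print(c['z_map'][::60,::64].round(3))
p=RT+RR@np.array([-.348,-.165]);print(p,s['ee_rot'].T@(np.array([*p,.247])-s['position']))"
```

```text
t 2.98 pos [ 0.6677 -0.1832  0.2479] reader [-0.3479 -0.1662] xyaw -4.06 zax [-5.e-04  2.e-04 -1.e+00] F [ 1.01  0.73 -0.5 ] gap 0.6046747426421228
256.0548243541299 193.3202890653326 268.95102915484375
[[0.277 0.286 0.298 0.32  0.322 0.321 0.321 0.306]
 [0.341 0.338 0.302 0.34  0.328 0.326 0.339 0.339]
 [0.356 0.362 0.359 0.363 0.361 0.361 0.36  0.36 ]
 [0.385 0.385 0.384 0.383 0.385 0.384 0.384 0.384]
 [0.356 0.399 0.411 0.412 0.395 0.411 0.411 0.411]
 [0.384 0.431 0.097 0.085 0.442 0.085 0.098 0.396]
 [0.479 0.073 0.479 0.061 0.07  0.061 0.479 0.073]]
[ 0.66649237 -0.18326943] [-0.00120921  0.00012041  0.00088832]
```

View pics/w1.png

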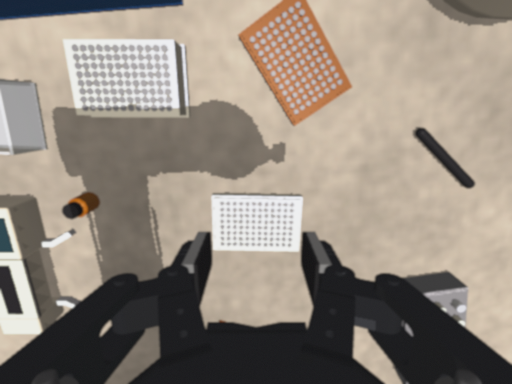

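```bash
python3 -c "
from h import *
c=load('w1')
P=[pt(c,*q,.0144)[:2] for q in [(212,195),(302,196),(301,251),(211,250)]]
print(np.array(P).round(4),[np.linalg.norm(P[i]-P[i-1]).round(4) for i in range(4)]);print([tor(p).round(4) for p in P])
f=K(c);R=c['extrinsics'][:3,:3];t=c['extrinsics'][:3,3]
v,u=np.mgrid[0:384,0:512];d=c['z_map']
W=(np.stack([(u-c['cx'])/f*d,(v-c['cy'])/f*d,d],-1)-t)@R
m=(d>0)&(d<.3)&(v>215)&(u>150)&(u<360)
Q=W[m]-np.array([.6677,-.1832,.2479]);th=np.radians(-4.06);X=Q[:,0]*np.cos(th)+Q[:,1]*np.sin(th);Y=Q[:,0]*np.sin(th)-Q[:,1]*np.cos(th)
print('lowest z rel tcp',np.percentile(Q[:,2],[0.1,0.5,1,5]))
k=Q[:,2]<np.percentile(Q[:,2],.1)+.025
for s in (1,-1):
  kk=k&(s*Y>0);print(s,'x',X[kk].min(),X[kk].max(),'y',Y[kk].min(),Y[kk].max(),'z',Q[kk,2].min())
"
```

```text
[[ 0.6342 -0.1185]
 [ 0.6237 -0.244 ]
 [ 0.5377 -0.2407]
 [ 0.5489 -0.1068]] [np.float64(0.086), np.float64(0.126), np.float64(0.0861), np.float64(0.1343)]
[array([-0.2856, -0.1284]), array([-0.4115, -0.1265]), array([-0.414 , -0.0404]), array([-0.2797, -0.0425])]
lowest z rel tcp [-0.01214363 -0.0088735  -0.00650594  0.0055804 ]
1 x -0.011658110210562816 0.011350834722780857 y 0.02489779452467791 0.038840857959447195 z -0.013657797901469232
-1 x -0.011597663728153523 0.011383676040875191 y -0.03998954895143864 -0.025674519213791467 z -0.013410348848379439
```

servo_tool(
  steps=[
    {"x": 0, "y": 0, "z": 0.04, "ax": 0, "ay": 0, "az": 0},
    {"x": 0, "y": 0, "z": 0.05, "ax": 0, "ay": 0, "az": 0},
    {"x": 0, "y": 0, "z": 0.05, "ax": 0, "ay": 0, "az": 0},
    {"x": 0, "y": 0, "z": 0.04, "ax": 0, "ay": 0, "az": 0},
    {"x": 0, "y": 0, "z": 0.03, "ax": 0, "ay": 0, "az": 0},
    {"x": 0, "y": 0, "z": 0.0135, "ax": 0, "ay": 0, "az": 0},
    {"x": 0, "y": 0, "z": 0.005, "ax": 0, "ay": 0, "az": 0},
    {"x": 0, "y": 0, "z": 0, "ax": 0, "ay": 0, "az": 0},
  ],
)

```text
clock: 4.03
position: [0.6677, -0.1822, 0.0207]
ee_rot: [[0.998, -0.069, 0.001], [-0.069, -0.998, -0.0], [0.002, 0.0, -1.0]]
ft_force: [1.0, 0.4, -0.6]
finger_gap: 0.604
```

```bash
python3 -c "
from h import *
s=st();c=grab('wrist','w2');grab('side','s2')"
```

```text
t 4.03 pos [ 0.6677 -0.1822  0.0207] reader [-0.3468 -0.1661] xyaw -3.94 zax [ 1.5e-03 -4.0e-04 -1.0e+00] F [ 1.03  0.36 -0.55] gap 0.6043893165071635
```

View pics/w2.png

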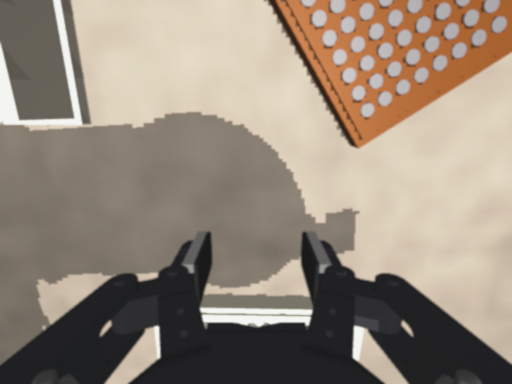

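The fingers stand clear behind the plate's far long edge, which shows at about row 310. Next is the sideways push.

servo_tool(
  steps=[
    {"x": -0.006, "y": 0, "z": 0.002, "ax": 0, "ay": 0, "az": 0},
    {"x": -0.008, "y": 0, "z": 0, "ax": 0, "ay": 0, "az": 0},
    {"x": -0.008, "y": 0, "z": 0, "ax": 0, "ay": 0, "az": 0},
    {"x": -0.004, "y": 0, "z": 0, "ax": 0, "ay": 0, "az": 0},
    {"x": -0.006, "y": 0, "z": 0, "ax": 0, "ay": 0, "az": 0},
    {"x": -0.008, "y": 0, "z": 0, "ax": 0, "ay": 0, "az": 0},
    {"x": -0.008, "y": 0, "z": 0, "ax": 0, "ay": 0, "az": 0},
    {"x": -0.008, "y": 0, "z": 0, "ax": 0, "ay": 0, "az": 0},
    {"x": -0.008, "y": 0, "z": 0, "ax": 0, "ay": 0, "az": 0},
    {"x": -0.008, "y": 0, "z": 0, "ax": 0, "ay": 0, "az": 0},
    {"x": -0.008, "y": 0, "z": 0, "ax": 0, "ay": 0, "az": 0},
    {"x": -0.008, "y": 0, "z": 0, "ax": 0, "ay": 0, "az": 0},
    {"x": -0.008, "y": 0, "z": 0, "ax": 0, "ay": 0, "az": 0},
    {"x": -0.008, "y": 0, "z": 0, "ax": 0, "ay": 0, "az": 0},
    {"x": -0.005, "y": 0, "z": 0, "ax": 0, "ay": 0, "az": 0},
    {"x": -0.003, "y": 0, "z": 0, "ax": 0, "ay": 0, "az": 0},
    {"x": 0, "y": 0, "z": 0, "ax": 0, "ay": 0, "az": 0},
  ],
)

```text
clock: 6.25
position: [0.555, -0.1743, 0.0177]
ee_rot: [[0.998, -0.069, -0.001], [-0.069, -0.998, 0.0], [-0.001, -0.0, -1.0]]
ft_force: [0.5, 0.2, -0.0]
finger_gap: 0.596
```

```bash
python3 -c "
from h import *
s=st()"
```

```text
t 6.25 pos [ 0.555  -0.1743  0.0177] reader [-0.3467 -0.0532] xyaw -3.93 zax [-6.e-04  1.e-04 -1.e+00] F [ 0.48  0.18 -0.02] gap 0.5963445570441535
```

servo_tool(
  steps=[
    {"x": 0.015, "y": 0, "z": 0, "ax": 0, "ay": 0, "az": 0},
    {"x": 0, "y": 0, "z": -0.05, "ax": 0, "ay": 0, "az": 0},
    {"x": 0, "y": 0, "z": -0.06, "ax": 0, "ay": 0, "az": 0},
    {"x": -0.01, "y": 0.02, "z": -0.05, "ax": 0, "ay": 0, "az": 10},
    {"x": 0, "y": 0, "z": 0, "ax": 0, "ay": 0, "az": 10},
    {"x": 0, "y": 0, "z": 0, "ax": 0, "ay": 0, "az": 10},
    {"x": 0, "y": 0, "z": 0, "ax": 0, "ay": 0, "az": 10},
    {"x": 0, "y": 0, "z": 0, "ax": 0, "ay": 0, "az": 10},
    {"x": 0, "y": 0, "z": 0, "ax": 0, "ay": 0, "az": 10},
    {"x": 0, "y": 0, "z": 0, "ax": 0, "ay": 0, "az": 10},
    {"x": 0, "y": 0, "z": 0, "ax": 0, "ay": 0, "az": 10},
    {"x": 0, "y": 0, "z": 0, "ax": 0, "ay": 0, "az": 10},
    {"x": 0, "y": 0, "z": 0, "ax": 0, "ay": 0, "az": 0},
  ],
)

```text
clock: 7.88
position: [0.5589, -0.1947, 0.1775]
ee_rot: [[-0.067, -0.998, -0.001], [-0.998, 0.067, 0.0], [-0.0, 0.001, -1.0]]
ft_force: [-0.5, -0.1, -0.9]
finger_gap: 0.601
```

```bash
python3 -c "
from h import *
s=st();c=grab('wrist','w3');c=grab('top','t3');
cv2.imwrite('pics/t3c.png',cv2.resize(c['image'][120:265,160:350],None,fx=4,fy=4,interpolation=cv2.INTER_CUBIC))"
```

```text
t 7.88 pos [ 0.5589 -0.1947  0.1775] reader [-0.3667 -0.0584] xyaw -93.84 zax [-6.e-04  1.e-04 -1.e+00] F [-0.46 -0.14 -0.93] gap 0.6013861206827456
```

View pics/w3.png

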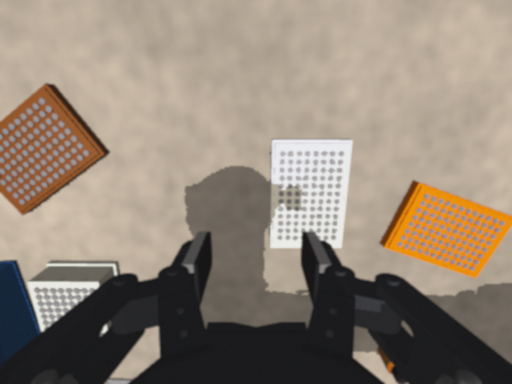

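View pics/t3c.png

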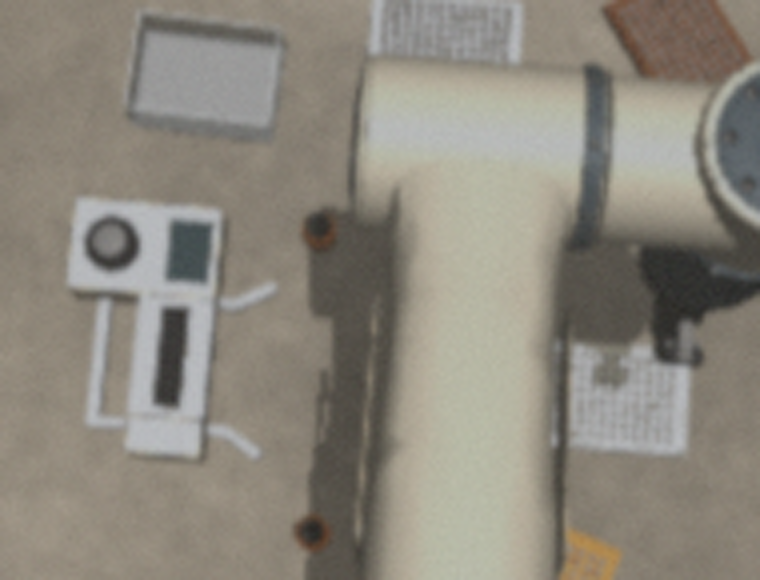

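```bash
python3 -c "
from h import *
c=load('w3');i=c['image'][120:265,230:420]
cv2.imwrite('pics/w3c.png',cv2.resize(i,None,fx=4,fy=4,interpolation=cv2.INTER_CUBIC))"
```

```text
(no output)
```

View pics/w3c.png

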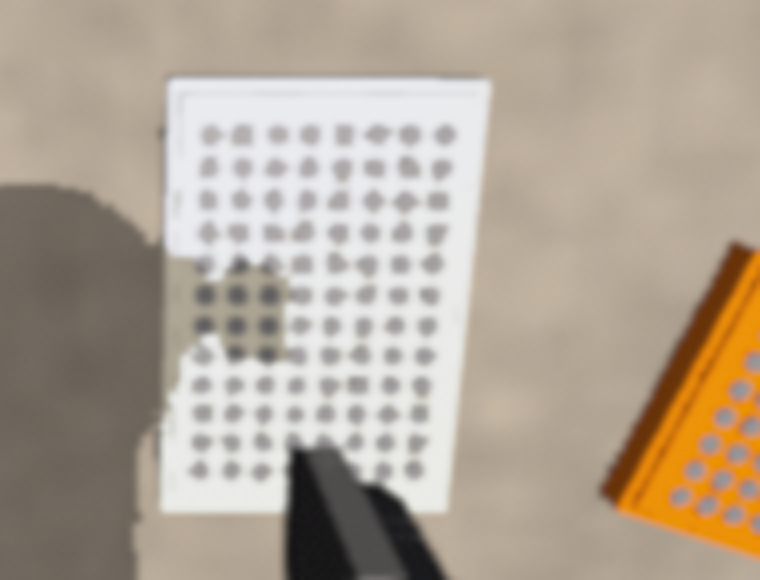

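```bash
python3 -c "
from h import *
c=load('w3');p=lambda u,v,z:pt(c,230+(u+.5)/4-.5,120+(v+.5)/4-.5,z)[:2]
P=[p(*q,.0144) for q in [(167,77),(491,79),(447,513),(160,511)]]
print([tor(a).round(4) for a in P],[np.linalg.norm(P[i]-P[i-1]).round(4) for i in range(4)])
th,R,t,e=fit(np.array([(-63.9,-42.75),(-63.9,42.75),(63.9,42.75),(63.9,-42.75)])/1000,P)
print(np.degrees(th)-86.107,tor(t),e.round(4).tolist())
print('orange',tor(p(608,495,0)))
s=st();print(s['ee_rot'].T@(np.array([*(RT+RR@np.array([-.447,.0005])),.1775])-s['position']))
"
```

```text
[array([-0.4126, -0.0416]), array([-0.4121,  0.0442]), array([-0.2843,  0.0443]), array([-0.285 , -0.0415])] [np.float64(0.1276), np.float64(0.0858), np.float64(0.1278), np.float64(0.0858)]
-0.10236078225194944 [-0.34853799  0.00135716] [[-0.0003, 0.0002], [-0.0, -0.0002], [0.0003, -0.0003], [0.0, 0.0003]]
orange [-0.28283312  0.09916159]
t 7.97 pos [ 0.5589 -0.1946  0.1776] reader [-0.3666 -0.0585] xyaw -93.72 zax [-4.e-04  1.e-04 -1.e+00] F [0.43 0.14 0.27] gap 0.6016446639178248
[0.08018359 0.05919418 0.00012953]
```

servo_tool(
  steps=[
    {"x": 0.04, "y": 0.03, "z": 0, "ax": 0, "ay": 0, "az": 0},
    {"x": 0.04, "y": 0.0295, "z": 0, "ax": 0, "ay": 0, "az": 0},
    {"x": 0, "y": 0, "z": 0.03, "ax": 0, "ay": 0, "az": 0},
    {"x": 0, "y": 0, "z": 0.04, "ax": 0, "ay": 0, "az": 0},
    {"x": 0, "y": 0, "z": 0.04, "ax": 0, "ay": 0, "az": 0},
    {"x": 0, "y": 0, "z": 0.03, "ax": 0, "ay": 0, "az": 0},
    {"x": 0, "y": 0, "z": 0.015, "ax": 0, "ay": 0, "az": 0},
    {"x": 0, "y": 0, "z": 0.004, "ax": 0, "ay": 0, "az": 0},
    {"x": 0, "y": 0, "z": 0, "ax": 0, "ay": 0, "az": 0},
  ],
)

```text
clock: 9.1
position: [0.4948, -0.2707, 0.0196]
ee_rot: [[-0.068, -0.998, 0.001], [-0.998, 0.068, -0.001], [0.0, -0.001, -1.0]]
ft_force: [0.2, 0.4, -0.2]
finger_gap: 0.599
```

```bash
python3 -c "
from h import *
s=st()"
```

```text
t 9.1 pos [ 0.4948 -0.2707  0.0196] reader [-4.468e-01  4.000e-04] xyaw -93.88 zax [ 1.4e-03 -6.0e-04 -1.0e+00] F [ 0.17  0.43 -0.16] gap 0.5987987694050677
```

servo_tool(
  steps=[
    {"x": -0.008, "y": 0, "z": 0.001, "ax": 0, "ay": 0, "az": 0},
    {"x": -0.008, "y": 0, "z": 0, "ax": 0, "ay": 0, "az": 0},
    {"x": -0.005, "y": 0, "z": 0, "ax": 0, "ay": 0, "az": 0},
    {"x": -0.005, "y": 0, "z": 0, "ax": 0, "ay": 0, "az": 0},
    {"x": -0.008, "y": 0, "z": 0, "ax": 0, "ay": 0, "az": 0},
    {"x": -0.01, "y": 0, "z": 0, "ax": 0, "ay": 0, "az": 0},
    {"x": -0.01, "y": 0, "z": 0, "ax": 0, "ay": 0, "az": 0},
    {"x": -0.01, "y": 0, "z": 0, "ax": 0, "ay": 0, "az": 0},
    {"x": -0.01, "y": 0, "z": 0, "ax": 0, "ay": 0, "az": 0},
    {"x": -0.01, "y": 0, "z": 0, "ax": 0, "ay": 0, "az": 0},
    {"x": -0.01, "y": 0, "z": 0, "ax": 0, "ay": 0, "az": 0},
    {"x": -0.01, "y": 0, "z": 0, "ax": 0, "ay": 0, "az": 0},
    {"x": -0.01, "y": 0, "z": 0, "ax": 0, "ay": 0, "az": 0},
    {"x": -0.01, "y": 0, "z": 0, "ax": 0, "ay": 0, "az": 0},
    {"x": -0.01, "y": 0, "z": 0, "ax": 0, "ay": 0, "az": 0},
    {"x": -0.01, "y": 0, "z": 0, "ax": 0, "ay": 0, "az": 0},
    {"x": -0.01, "y": 0, "z": 0, "ax": 0, "ay": 0, "az": 0},
    {"x": -0.01, "y": 0, "z": 0, "ax": 0, "ay": 0, "az": 0},
    {"x": -0.006, "y": 0, "z": 0, "ax": 0, "ay": 0, "az": 0},
    {"x": -0.002, "y": 0, "z": 0, "ax": 0, "ay": 0, "az": 0},
  ],
)

```text
clock: 11.6
position: [0.5059, -0.0984, 0.0178]
ee_rot: [[-0.068, -0.998, -0.0], [-0.998, 0.068, 0.0], [-0.0, 0.0, -1.0]]
ft_force: [0.2, -0.2, -0.2]
finger_gap: 0.6
```

```bash
python3 -c "
from h import *
s=st();c=grab('side','s4');grab('top','t4');
cv2.imwrite('pics/s4c.png',cv2.resize(c['image'][120:300,140:340],None,fx=3,fy=3,interpolation=cv2.INTER_CUBIC))"
```

```text
t 11.6 pos [ 0.5059 -0.0984  0.0178] reader [-0.2742  0.001 ] xyaw -93.9 zax [-1.e-04  0.e+00 -1.e+00] F [ 0.23 -0.24 -0.17] gap 0.6001814070691308
```

View pics/s4c.png

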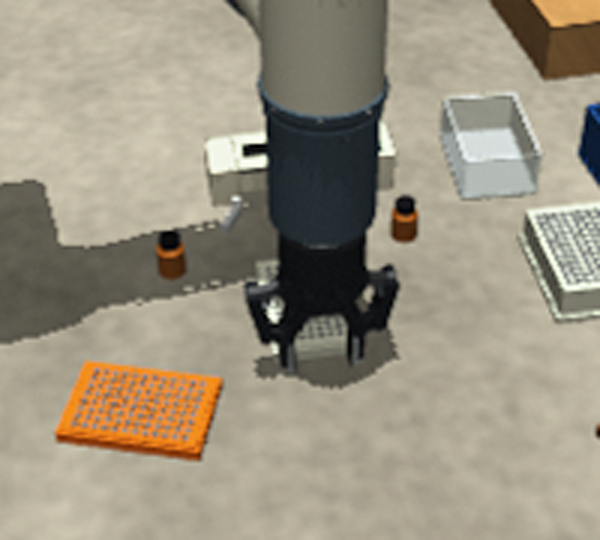

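View pics/t4.png

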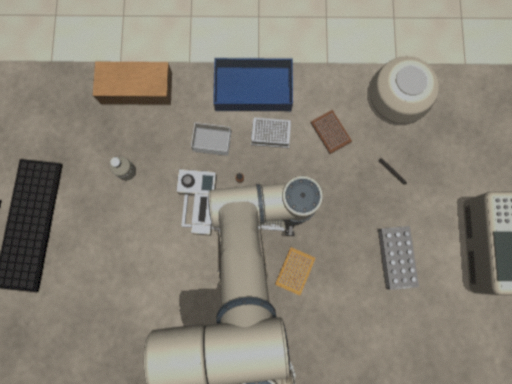

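servo_tool(
  steps=[
    {"x": -0.006, "y": 0, "z": 0, "ax": 0, "ay": 0, "az": 0},
    {"x": -0.008, "y": 0, "z": 0, "ax": 0, "ay": 0, "az": 0},
    {"x": -0.009, "y": 0, "z": 0, "ax": 0, "ay": 0, "az": 0},
    {"x": -0.009, "y": 0, "z": 0, "ax": 0, "ay": 0, "az": 0},
    {"x": -0.009, "y": 0, "z": 0, "ax": 0, "ay": 0, "az": 0},
    {"x": -0.009, "y": 0, "z": 0, "ax": 0, "ay": 0, "az": 0},
    {"x": -0.009, "y": 0, "z": 0, "ax": 0, "ay": 0, "az": 0},
    {"x": -0.009, "y": 0, "z": 0, "ax": 0, "ay": 0, "az": 0},
    {"x": -0.009, "y": 0, "z": 0, "ax": 0, "ay": 0, "az": 0},
    {"x": -0.009, "y": 0, "z": 0, "ax": 0, "ay": 0, "az": 0},
    {"x": -0.009, "y": 0, "z": 0, "ax": 0, "ay": 0, "az": 0},
    {"x": -0.009, "y": 0, "z": 0, "ax": 0, "ay": 0, "az": 0},
    {"x": -0.009, "y": 0, "z": 0, "ax": 0, "ay": 0, "az": 0},
    {"x": -0.009, "y": 0, "z": 0, "ax": 0, "ay": 0, "az": 0},
    {"x": -0.009, "y": 0, "z": 0, "ax": 0, "ay": 0, "az": 0},
    {"x": -0.009, "y": 0, "z": 0, "ax": 0, "ay": 0, "az": 0},
    {"x": -0.009, "y": 0, "z": 0, "ax": 0, "ay": 0, "az": 0},
    {"x": -0.009, "y": 0, "z": 0, "ax": 0, "ay": 0, "az": 0},
    {"x": -0.006, "y": 0, "z": 0, "ax": 0, "ay": 0, "az": 0},
    {"x": -0.003, "y": 0, "z": 0, "ax": 0, "ay": 0, "az": 0},
  ],
)

```text
clock: 14.2
position: [0.5174, 0.0682, 0.0178]
ee_rot: [[-0.068, -0.998, -0.0], [-0.998, 0.068, -0.0], [0.0, 0.0, -1.0]]
ft_force: [-1.0, -0.2, 0.2]
finger_gap: 0.603
```

```bash
python3 -c "
from h import *
s=st();c=grab('side','s5')
cv2.imwrite('pics/s5c.png',cv2.resize(c['image'][120:270,160:360],None,fx=4,fy=4,interpolation=cv2.INTER_CUBIC))"
```

```text
t 14.2 pos [0.5174 0.0682 0.0178] reader [-0.1073  0.0009] xyaw -93.91 zax [-0.e+00 -1.e-04 -1.e+00] F [-0.97 -0.17  0.24] gap 0.6027774744973287
```

View pics/s5c.png

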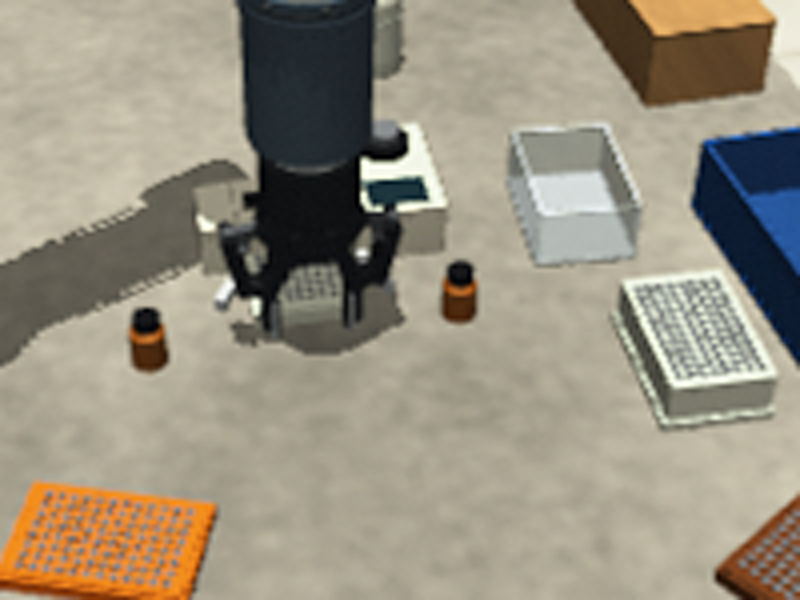

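servo_tool(
  steps=[
    {"x": -0.006, "y": 0, "z": 0, "ax": 0, "ay": 0, "az": 0},
    {"x": -0.006, "y": 0, "z": 0, "ax": 0, "ay": 0, "az": 0},
    {"x": -0.005, "y": 0, "z": 0, "ax": 0, "ay": 0, "az": 0},
    {"x": -0.003, "y": 0, "z": 0, "ax": 0, "ay": 0, "az": 0},
    {"x": -0.002, "y": 0, "z": 0, "ax": 0, "ay": 0, "az": 0},
    {"x": -0.001, "y": 0, "z": 0, "ax": 0, "ay": 0, "az": 0},
    {"x": 0, "y": 0, "z": 0, "ax": 0, "ay": 0, "az": 0},
  ],
)

```text
clock: 15.12
position: [0.5189, 0.0908, 0.0178]
ee_rot: [[-0.069, -0.998, 0.0], [-0.998, 0.069, 0.0], [-0.0, -0.0, -1.0]]
ft_force: [0.8, -0.4, -1.0]
finger_gap: 0.602
```

```bash
python3 -c "
from h import *
s=st()"
```

```text
t 15.12 pos [0.5189 0.0908 0.0178] reader [-0.0846  0.0008] xyaw -93.93 zax [ 1.e-04  1.e-04 -1.e+00] F [ 0.76 -0.39 -1.  ] gap 0.602339732543545
```

servo_tool(
  steps=[
    {"x": -0.001, "y": 0, "z": 0, "ax": 0, "ay": 0, "az": 0},
    {"x": -0.001, "y": 0, "z": 0, "ax": 0, "ay": 0, "az": 0},
    {"x": -0.001, "y": 0, "z": 0, "ax": 0, "ay": 0, "az": 0},
  ],
)

```text
clock: 15.5
position: [0.5191, 0.0937, 0.0178]
ee_rot: [[-0.069, -0.998, -0.0], [-0.998, 0.069, -0.0], [0.0, 0.0, -1.0]]
ft_force: [-0.8, -1.5, 0.7]
finger_gap: 0.601
```

servo_tool(
  steps=[
    {"x": -0.001, "y": 0, "z": 0, "ax": 0, "ay": 0, "az": 0},
    {"x": 0, "y": 0, "z": 0, "ax": 0, "ay": 0, "az": 0},
  ],
)

```text
clock: 15.75
position: [0.5192, 0.0949, 0.0178]
ee_rot: [[-0.068, -0.998, 0.0], [-0.998, 0.068, 0.0], [-0.0, -0.0, -1.0]]
ft_force: [-0.1, -1.0, -0.0]
finger_gap: 0.595
```

servo_tool(
  steps=[
    {"x": -0.001, "y": 0, "z": 0, "ax": 0, "ay": 0, "az": 0},
    {"x": 0, "y": 0, "z": 0, "ax": 0, "ay": 0, "az": 0},
  ],
)

```text
clock: 16.0
position: [0.5193, 0.0958, 0.0178]
ee_rot: [[-0.068, -0.998, 0.0], [-0.998, 0.068, 0.0], [-0.0, -0.0, -1.0]]
ft_force: [0.3, 0.2, 0.1]
finger_gap: 0.597
```

servo_tool(
  steps=[
    {"x": -0.001, "y": 0, "z": 0, "ax": 0, "ay": 0, "az": 0},
    {"x": 0, "y": 0, "z": 0, "ax": 0, "ay": 0, "az": 0},
  ],
)

```text
clock: 16.25
position: [0.5191, 0.0963, 0.0177]
ee_rot: [[-0.069, -0.998, -0.001], [-0.998, 0.069, -0.001], [0.001, 0.001, -1.0]]
ft_force: [0.1, -2.1, 1.6]
finger_gap: 0.601
```

servo_tool(
  steps=[
    {"x": -0.001, "y": 0, "z": 0, "ax": 0, "ay": 0, "az": 0},
    {"x": 0, "y": 0, "z": 0, "ax": 0, "ay": 0, "az": 0},
  ],
)

```text
clock: 16.5
position: [0.5189, 0.0964, 0.0177]
ee_rot: [[-0.069, -0.998, -0.001], [-0.998, 0.069, -0.002], [0.002, 0.001, -1.0]]
ft_force: [-0.5, -7.2, 1.4]
finger_gap: 0.604
```

servo_tool(
  steps=[
    {"x": -0.001, "y": 0, "z": 0, "ax": 0, "ay": 0, "az": 0},
    {"x": 0, "y": 0, "z": 0, "ax": 0, "ay": 0, "az": 0},
  ],
)

```text
clock: 16.75
position: [0.5188, 0.0966, 0.0177]
ee_rot: [[-0.069, -0.998, -0.002], [-0.998, 0.069, -0.003], [0.004, 0.002, -1.0]]
ft_force: [0.8, -9.9, 4.2]
finger_gap: 0.598
```

Firm contact: the force rises to 10 N with no further travel. I'll back off, rise and check.

servo_tool(
  steps=[
    {"x": 0.004, "y": 0, "z": 0, "ax": 0, "ay": 0, "az": 0},
    {"x": 0.012, "y": 0, "z": 0, "ax": 0, "ay": 0, "az": 0},
    {"x": 0.014, "y": 0, "z": 0, "ax": 0, "ay": 0, "az": 0},
    {"x": 0, "y": 0, "z": -0.04, "ax": 0, "ay": 0, "az": 0},
    {"x": 0, "y": 0, "z": -0.05, "ax": 0, "ay": 0, "az": 0},
    {"x": 0, "y": 0, "z": -0.05, "ax": 0, "ay": 0, "az": 0},
    {"x": 0, "y": 0, "z": -0.04, "ax": 0, "ay": 0, "az": 0},
    {"x": 0.03, "y": 0, "z": 0, "ax": 0, "ay": 0, "az": 0},
    {"x": 0.03, "y": 0, "z": 0, "ax": 0, "ay": 0, "az": 0},
    {"x": 0, "y": 0, "z": 0, "ax": 0, "ay": 0, "az": 0},
  ],
  hand=0.6,
)

```text
clock: 18.0
position: [0.5129, 0.0071, 0.1979]
ee_rot: [[-0.071, -0.997, 0.0], [-0.997, 0.071, 0.0], [-0.0, -0.0, -1.0]]
ft_force: [0.0, 0.2, 0.2]
finger_gap: 0.6
```

```bash
python3 -c "
from h import *
s=st();c=grab('wrist','w6');c=grab('top','t6')
cv2.imwrite('pics/t6c.png',cv2.resize(c['image'][150:270,160:320],None,fx=5,fy=5,interpolation=cv2.INTER_CUBIC))"
```

```text
t 18.0 pos [0.5129 0.0071 0.1979] reader [-0.1685  0.0012] xyaw -94.08 zax [ 1.e-04  2.e-04 -1.e+00] F [0.01 0.21 0.15] gap 0.5998272586706035
```

View pics/w6.png

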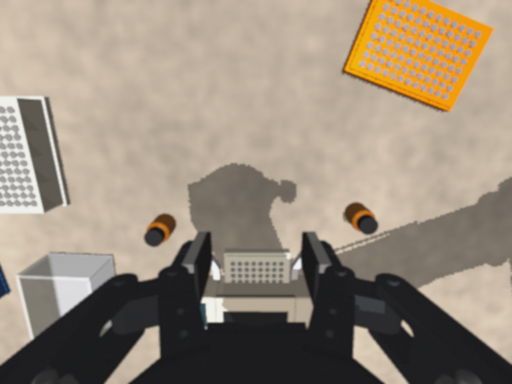

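View pics/t6c.png

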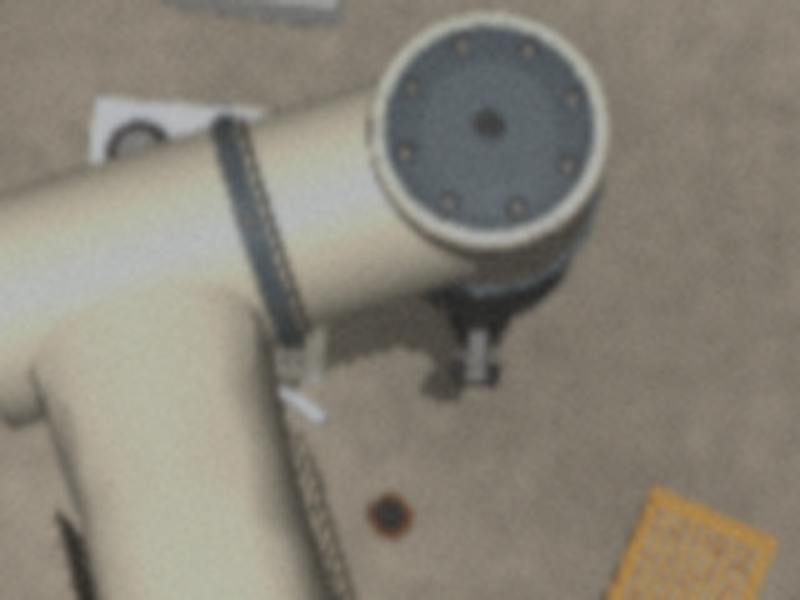

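```bash
python3 -c "
from h import *
c=load('w6')
cv2.imwrite('pics/w6c.png',cv2.resize(c['image'][235:335,190:330],None,fx=5.6,fy=5.6,interpolation=cv2.INTER_CUBIC))"
```

```text
(no output)
```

View pics/w6c.png

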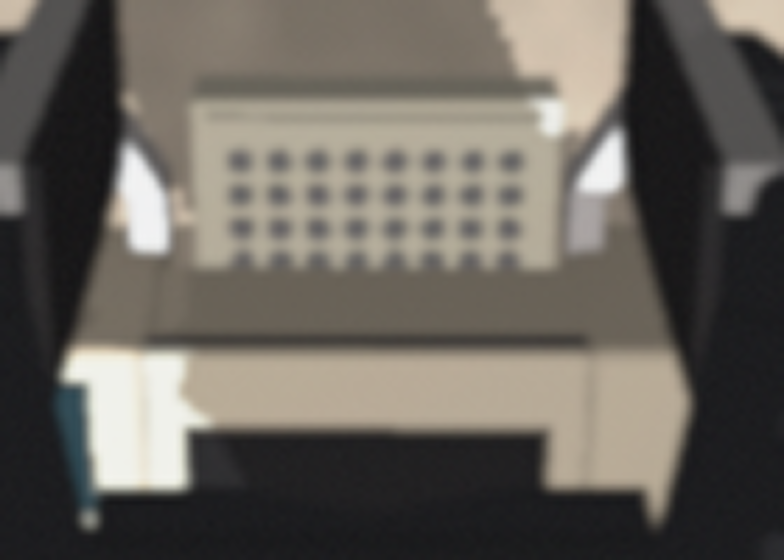

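```bash
python3 -c "
from h import *
c=load('w6');p=lambda u,v,z:tor(pt(c,190+(u+.5)/5.6-.5,235+(v+.5)/5.6-.5,z)).round(4)
print('plate rear corners',p(192,98,.0144),p(560,98,.0144))
print('bottom',p(196,80,0.),p(556,78,0.))
print('bridge front top edge, passage ends',p(147,345,.05),p(590,348,.05))
s=st();R=s['ee_rot']
k=RT+RR@np.array([.055,-.0855]);print(k,R.T@(np.array([*k,.198])-s['position']))
"
```

```text
plate rear corners [-0.0694 -0.04  ] [-0.0691  0.0445]
bottom [-0.0662 -0.0408] [-0.0664  0.0453]
bridge front top edge, passage ends [-0.03   -0.0472] [-0.0288  0.0479]
t 18.1 pos [0.5132 0.0086 0.1977] reader [-0.167  0.001] xyaw -93.99 zax [ 1.e-04  4.e-04 -1.e+00] F [ 0.14  0.28 -0.25] gap 0.5976287953446273
[0.61453685 0.22419821] [-2.22135406e-01 -8.61122554e-02 -2.02427187e-04]
```

servo_tool(
  steps=[
    {"x": -0.03, "y": -0.012, "z": 0, "ax": 0, "ay": 0, "az": 0},
    {"x": -0.032, "y": -0.0125, "z": 0, "ax": 0, "ay": 0, "az": 0},
    {"x": -0.032, "y": -0.0125, "z": 0, "ax": 0, "ay": 0, "az": 0},
    {"x": -0.032, "y": -0.0125, "z": 0, "ax": 0, "ay": 0, "az": 0},
    {"x": -0.032, "y": -0.0125, "z": 0, "ax": 0, "ay": 0, "az": 0},
    {"x": -0.032, "y": -0.012, "z": 0, "ax": 0, "ay": 0, "az": 0},
    {"x": -0.032, "y": -0.012, "z": 0, "ax": 0, "ay": 0, "az": 0},
    {"x": 0, "y": 0, "z": 0, "ax": 0, "ay": 0, "az": 0},
  ],
  hand=0,
)

```text
clock: 19.1
position: [0.6143, 0.2272, 0.1962]
ee_rot: [[-0.066, -0.998, -0.002], [-0.998, 0.066, -0.0], [0.0, 0.002, -1.0]]
ft_force: [0.3, -0.4, -0.5]
finger_gap: -0.001
```

servo_tool(
  steps=[
    {"x": 0, "y": 0, "z": 0.04, "ax": 0, "ay": 0, "az": 0},
    {"x": 0, "y": 0, "z": 0.03, "ax": 0, "ay": 0, "az": 0},
    {"x": 0, "y": 0, "z": 0.015, "ax": 0, "ay": 0, "az": 0},
    {"x": 0, "y": 0, "z": 0, "ax": 0, "ay": 0, "az": 0},
  ],
)

```text
clock: 19.6
position: [0.6139, 0.2242, 0.1122]
ee_rot: [[-0.068, -0.998, -0.001], [-0.998, 0.068, -0.001], [0.001, 0.001, -1.0]]
ft_force: [0.1, 0.8, -0.9]
finger_gap: -0.002
```

```bash
python3 -c "
from h import *
s=st();grab('wrist','w7');c=grab('side','s7')
cv2.imwrite('pics/s7c.png',cv2.resize(c['image'][100:220,190:350],None,fx=5,fy=5,interpolation=cv2.INTER_CUBIC))
R=s['ee_rot'];k=RT+RR@np.array([.055,-.0855]);print(R.T@(np.array([*k,.090])-s['position']))"
```

```text
t 19.6 pos [0.6139 0.2242 0.1122] reader [ 0.0549 -0.0848] xyaw -93.92 zax [-0.0014 -0.0011 -1.    ] F [ 0.15  0.81 -0.89] gap -0.0016448690770719107
[-0.00010762 -0.00068863  0.02220732]
```

View pics/w7.png

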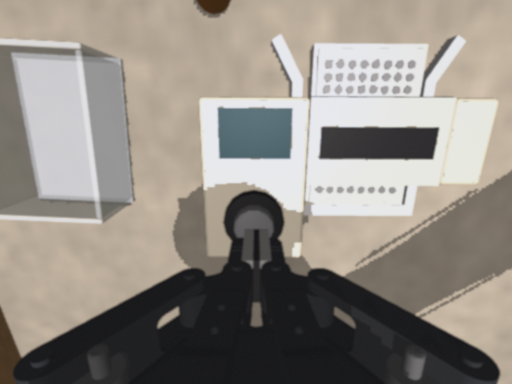

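View pics/s7c.png

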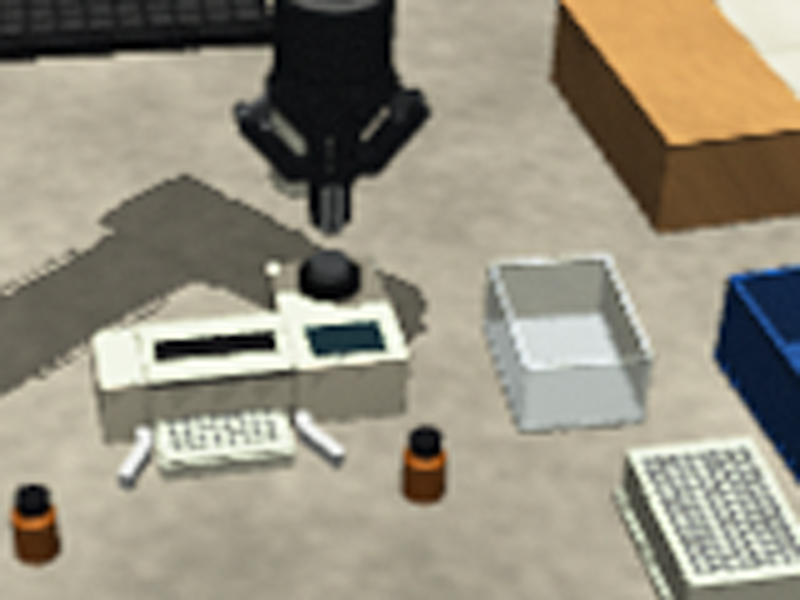

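```bash
python3 -c "
from h import *
for n,rs in (('t',None),):
  pass
c=load('top0')
f=K(c);R=c['extrinsics'][:3,:3];t=c['extrinsics'][:3,3]
v,u=np.mgrid[0:384,0:512];d=c['z_map']
W=(np.stack([(u-c['cx'])/f*d,(v-c['cy'])/f*d,d],-1)-t)@R
print((W[172:190,179:198,2]*1000).round(0).astype(int))
c=load('w7')
f=K(c);R=c['extrinsics'][:3,:3];t=c['extrinsics'][:3,3];d=c['z_map']
W=(np.stack([(u-c['cx'])/f*d,(v-c['cy'])/f*d,d],-1)-t)@R
print((W[188:240:4,216:296:5,2]*1000).round(0).astype(int))
"
```

```text
[[49 54 50 57 51 51 48 47 48 47 52 51 54 56 54 50 53 54 49]
 [50 48 46 53 54 50 55 54 49 50 52 52 51 49 48 54 54 43 56]
 [51 58 52 55 47 60 49 52 60 65 46 51 46 55 54 53 56 47 52]
 [50 49 48 49 50 63 61 63 57 64 68 59 60 53 51 53 54 52 51]
 [53 53 52 57 64 68 61 77 72 73 58 58 59 59 49 51 49 50 56]
 [52 48 47 66 62 75 69 76 72 70 78 58 59 59 53 56 53 54 51]
 [50 47 50 63 63 68 71 70 67 74 79 69 61 62 63 51 48 54 50]
 [47 57 63 66 72 72 79 70 78 80 73 71 73 63 71 60 53 47 50]
 [54 49 64 60 71 73 76 73 75 69 72 70 67 64 61 63 51 46 53]
 [53 50 62 61 73 72 69 74 80 74 70 69 64 65 67 62 47 45 54]
 [56 52 62 63 69 74 78 74 76 71 73 75 64 67 59 60 48 48 55]
 [48 54 65 66 67 71 77 74 75 73 70 67 63 66 64 59 50 52 47]
 [51 54 56 58 58 64 63 71 70 72 72 60 63 65 57 52 47 47 51]
 [51 50 50 63 62 65 63 64 65 65 59 63 63 64 46 52 48 50 44]
 [48 51 57 52 60 58 69 64 66 64 59 62 62 54 51 53 52 51 52]
 [51 53 53 48 51 55 56 61 60 60 67 53 46 49 50 52 54 51 51]
 [51 54 54 48 54 46 51 49 51 53 50 50 48 51 53 49 50 51 51]
 [48 53 52 48 47 55 51 51 53 48 50 55 49 51 53 53 42 50 50]]
[[ 50  50  49  50  
[... 152 characters left out ...]
  62  61  55  50  51  51  50]
 [ 51  50  50  51  62  63  63  63  63  64  62  62  56  50  51  50]
 [ 51  51  51  62  63  63  63  61  62  62  62  62  62  50  51  50]
 [ 51  50  52  62  63  61  64  69  68  66  63  63  63  59  51  50]
 [ 51  51  60  62  62  68  73  71  73  72  70  62  63  62  50  51]
 [ 50  51  61  63  63  72  73  72  72  72  71  67  63  62  50  52]
 [ 50  50  63  63  72  73  73  73  73  71  72  72  63  63  51  51]
 [ 49  51  62  63  72  73  73  73  72  73  72  72  62  63  50  51]
 [ 50  50  61  63  72  72  73  72  73  73  72  72  62  63  50  49]
 [ 50  51  63  63  72  73 104 103 104 103 105  71  63  61  51  49]
 [ 50  51  49  63  62  72 109 109 110 109 110  70  63  51  51  50]]
```

The key top is at 73 mm, 10 mm proud of its housing, and lies under the shut tips. Pressing now.

servo_tool(
  steps=[
    {"x": 0, "y": -0.0005, "z": 0.01, "ax": 0, "ay": 0, "az": 0},
    {"x": 0, "y": 0, "z": 0.008, "ax": 0, "ay": 0, "az": 0},
    {"x": 0, "y": 0, "z": 0.003, "ax": 0, "ay": 0, "az": 0},
    {"x": 0, "y": 0, "z": 0.002, "ax": 0, "ay": 0, "az": 0},
    {"x": 0, "y": 0, "z": 0.002, "ax": 0, "ay": 0, "az": 0},
    {"x": 0, "y": 0, "z": 0, "ax": 0, "ay": 0, "az": 0},
  ],
)

```text
clock: 20.45
position: [0.6149, 0.2245, 0.088]
ee_rot: [[-0.068, -0.998, 0.0], [-0.998, 0.068, 0.0], [-0.0, -0.0, -1.0]]
ft_force: [-0.7, -0.9, 1.6]
finger_gap: 0.002
```

servo_tool(
  steps=[
    {"x": 0, "y": 0, "z": 0.001, "ax": 0, "ay": 0, "az": 0},
    {"x": 0, "y": 0, "z": 0.001, "ax": 0, "ay": 0, "az": 0},
    {"x": 0, "y": 0, "z": 0, "ax": 0, "ay": 0, "az": 0},
  ],
)

```text
clock: 20.82
position: [0.6149, 0.2245, 0.086]
ee_rot: [[-0.068, -0.998, 0.0], [-0.998, 0.068, 0.0], [-0.0, -0.0, -1.0]]
ft_force: [-1.5, -0.3, 2.8]
finger_gap: -0.002
```

servo_tool(
  steps=[
    {"x": 0, "y": 0, "z": 0.001, "ax": 0, "ay": 0, "az": 0},
    {"x": 0, "y": 0, "z": 0.001, "ax": 0, "ay": 0, "az": 0},
    {"x": 0, "y": 0, "z": 0, "ax": 0, "ay": 0, "az": 0},
  ],
)

```text
clock: 21.2
position: [0.6149, 0.2245, 0.0839]
ee_rot: [[-0.068, -0.998, 0.0], [-0.998, 0.068, -0.0], [-0.0, -0.0, -1.0]]
ft_force: [-0.4, -1.3, 3.2]
finger_gap: -0.0
```

servo_tool(
  steps=[
    {"x": 0, "y": 0, "z": 0.001, "ax": 0, "ay": 0, "az": 0},
    {"x": 0, "y": 0, "z": 0.001, "ax": 0, "ay": 0, "az": 0},
    {"x": 0, "y": 0, "z": 0, "ax": 0, "ay": 0, "az": 0},
  ],
)

```text
clock: 21.58
position: [0.615, 0.2245, 0.083]
ee_rot: [[-0.068, -0.998, 0.001], [-0.998, 0.068, 0.0], [-0.0, -0.001, -1.0]]
ft_force: [-2.8, 0.5, 9.9]
finger_gap: -0.007
```

Bottomed: about 10 N, stalled at z 0.083. Releasing and retreating.

servo_tool(
  steps=[
    {"x": 0, "y": 0, "z": -0.006, "ax": 0, "ay": 0, "az": 0},
    {"x": 0, "y": 0, "z": -0.02, "ax": 0, "ay": 0, "az": 0},
    {"x": 0, "y": 0, "z": -0.04, "ax": 0, "ay": 0, "az": 0},
    {"x": 0, "y": 0, "z": -0.05, "ax": 0, "ay": 0, "az": 0},
    {"x": 0, "y": 0, "z": -0.03, "ax": 0, "ay": 0, "az": 0},
    {"x": 0, "y": 0, "z": 0, "ax": 0, "ay": 0, "az": 0},
    {"x": 0, "y": 0, "z": 0, "ax": 0, "ay": 0, "az": 0},
  ],
)

```text
clock: 22.45
position: [0.6143, 0.2246, 0.2264]
ee_rot: [[-0.069, -0.998, -0.002], [-0.998, 0.069, -0.0], [0.0, 0.002, -1.0]]
ft_force: [-0.4, 0.1, 0.4]
finger_gap: -0.0
```

```bash
python3 -c "
from h import *
s=st();c=grab('wrist','w8')
f=K(c);R=c['extrinsics'][:3,:3];t=c['extrinsics'][:3,3];d=c['z_map'];v,u=np.mgrid[0:384,0:512]
W=(np.stack([(u-c['cx'])/f*d,(v-c['cy'])/f*d,d],-1)-t)@R
q=(W[...,:2]-RT)@RR
m=(np.hypot(q[...,0]-.055,q[...,1]+.0855)<.010)&(W[...,2]<.09)&(W[...,2]>.04);print('key z',np.median(W[m][:,2]),m.sum())
grab('side','s8')
i=c['image'];cv2.imwrite('pics/w8c.png',cv2.resize(i[60:240,180:420],None,fx=3.3,fy=3.3,interpolation=cv2.INTER_CUBIC))"
```

```text
t 22.45 pos [0.6143 0.2246 0.2264] reader [ 0.0554 -0.0852] xyaw -93.93 zax [-2.2e-03 -3.0e-04 -1.0e+00] F [-0.41  0.1   0.37] gap -0.0004185999210802655
key z 0.07247888660395185 269
```

View pics/w8c.png

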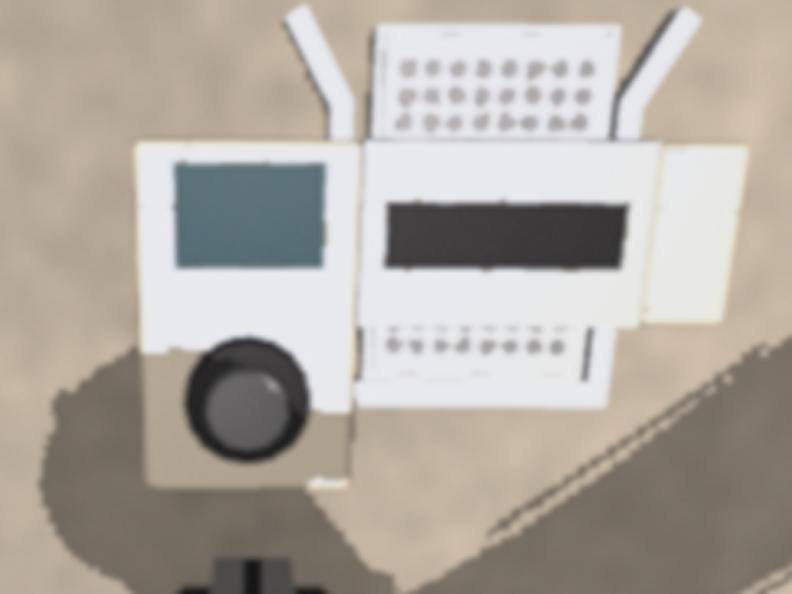

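View pics/s8.png

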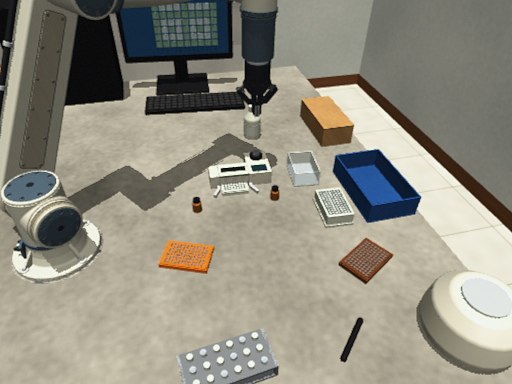

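The plate is flush against the stop bar (crop row 380), the key is back up at 72.5 mm, and the bystanders stand where they were.

```bash
python3 -c "
from station import sign_off
print(sign_off())"
```

```text
the job is handed in; nothing more can be done
None
```

The plate is home under the bridge and the start key has been pressed and released. I handed the job in just after 22 s on the robot's clock, and `sign_off` gives no verdict.

**Plate:** I pushed it with the two spread fingertips, about 86 mm sideways into line and then 343 mm lengthwise, until it stalled on the end stop at about 10 N. Afterwards its origin measured within about 1 mm of home in x. It was about 2 mm off the passage's middle and square to the reader. That y offset is within the 8 mm allowed. The last picture showed it still touching the stop bar.

**Key:** I pressed it with the shut fingertips until it bottomed at about 10 N, after about 6–7 mm of travel. It sprang back: its top measured 72.5 mm, against 73 mm before the press.

**Other things:** The vials, deep block, tip box, bottle, rack and marker looked unmoved in the last side picture. I judged that by eye and did not measure it.

**Misses:** The first move call was refused because its rows left out some keys, so nothing moved. My image-code fit of the plate outline gave a wrong size, so I used the corners I read by hand. The fingers stalled about 2 mm farther in than I had worked out, which is about the calibration error.

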